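Level the bench stand and keep the spirit level pressed

TASK

Lift the steel jug with the loop handle off the levelling stand and set it down upright on the round cork mat. Then turn the stand's black foot knob until the bubble of the yellow spirit level lies between its two black lines; the level only reads true while it is pressed flat onto the stand's plate. Finish while holding the level gently pressed flat by the pad on its near end, bubble between the lines, and do not let go; leave the other things where they are.

Things in the scene. Friction and masses are not known exactly. Their poses are not given: they have to be found in the camera images.
- stand: levelling stand: fixed grey base 200 x 140 mm; origin centre of its underside. At yaw 0 its near edge (-x) faces the robot, +y is left. A white plate (214 x 122 mm, top 70 mm above the worktop) tilts a little on it about the stand's y axis. On the plate: black foot knob at the near left, yellow level along the right (y = -40 mm), jug at the far left at first
- plate: the white tilting plate; its own z is the plate's normal, vertical when the stand is level. Origin on the tilt axis, 14 mm under its top. At the start its near edge is 0.010 to 0.031 rad too low
- knob_grip (a point): on the axis of the black round fluted foot knob (36 mm diameter, 21 mm high, free to grasp from above at any yaw), at mid-height, 10 mm under the knob's top and 21 mm above the plate; 85 mm nearer than and 35 mm left of the stand's origin
- foot_knob (a joint): angle of the foot knob, rad, grows clockwise seen from above, range 0 to 4.2. Each radian clockwise raises the plate's near edge by 0.012 rad of tilt (bubble moves 7 mm towards the near end). It stays where it is left (friction 0.05 N m). 0.9 to 2.5 rad clockwise is needed, so most arms need two grasps
- level (a joint): hinge at the far end of the yellow bar level (150 x 24 x 20 mm high). 0 = near end sprung up (3 mm proud; the level then reads 0.022 rad = 13 mm off, bubble too near); 0.022 = pressed flat on the plate. About 2 N down on the pad presses it flat; from there it is rigid (the bubble shifts under 1 mm per 10 N)
- level_pad (a point): centre of the top of the round black rubber pad (22 mm diameter) on the near end of the level, where it is pressed; about 92 mm above the worktop
- level_mark (a point): middle between the two black lines on the top of the level, on its green vial (78 mm long). Its x axis runs along the level, away from the near end (from the pad to the hinge)
- bubble_centre (a point): centre of the white bubble, 14 mm long, which slides along the green vial to the higher end and settles in about 1 s; 0.6 mm of travel per 0.001 rad of the level's slope. The two black lines are 22 mm apart inside: the bubble is between them when its centre is within 4 mm of the mark
- jug: open steel jug, 72 mm diameter, 85 mm high, 0.18 to 0.35 kg; origin centre of its underside. Loop handle of 10 mm round bar in the jug's y-z plane on its +y side, from y = 36 to 72 mm and z = 14 to 75 mm; pinched from above across x at y = 56 mm, z = about 55 mm. At first the handle points to the left of the stand, away from the level
- mat: round cork mat, 116 mm diameter, 4 mm thick, fixed on the worktop to the right of the stand; origin centre of its underside
- pp_beaker: bystander: translucent plastic beaker, 121 x 125 x 142 mm, at the back; origin centre of its underside; leave alone
- cup: bystander: steel cup, 84 mm diameter, 92 mm high, at the right; origin centre of its underside; leave alone
- lab_timer: bystander: white timer with blue buttons, 58 x 94 x 23 mm, left of the hotplate; leave alone
There are look-alikes about, which are no part of the job. There is more than one size of the mat; the one meant has the size given above.

How it is judged:
By the outcome, as a careful person would: the job done as asked, in the order asked, and still so for the second after the job is handed in, while the arm keeps its last pose, push and grip.
It also fails if it takes over 64 s, if anything falls off the work surface, if the arm or the gripper's body presses on something with over 40 N, if the wrist force passes 120 N, or if a joint passes its speed limit or range.

ROBOT

A 6-joint arm with a two-finger parallel gripper is mounted at the origin on a cart in front of the work surface, level with it; the furniture and walls round the work are solid. World frame = base frame: x ahead of the robot, y to its left, z up, the work surface at z = 0. Lengths are in m, angles in degrees, forces in N, time in s.
With the tool pointing down it reaches from about 0.275 to 0.85 m from the base axis. Payload 19 kg.
Tool frame: the origin (TCP) lies between the finger pads, 19 mm behind the fingertips; this is the grasp point; z points along the fingers, y is the line along which they close (so a half turn about z gives the same grasp; the last joint's range is limited). The gripper opens to 85 mm and grips with 20 to 120 N. Pads are 22 mm wide; open, the fingers measure 114 mm over their backs; the gripper's body (76 mm by 85 mm) begins 54 mm behind the grasp point. The pads swing forward as they close: fully open they stand 13 mm farther back than shut.
Start: joints at [-72.651, 8.623, 82.357, -0, 89.026, -7.678], TCP at [0.243, -0.521, 0.25] pointing down, gripper open.
Joint ranges: [-160.23, 160.23], [-39.13, 120.54], [6.94, 153.29], [-79.49, 259.48], [9.18, 160.14], [-161.06, 161.06]. Speed limits (degrees/s): [108.29, 108.29, 127.2, 172.46, 172.46, 172.46].

INTERFACE

Orientations are given as [roll, pitch, yaw] about the fixed x, y, z axes, in that order (R = Rz(yaw) Ry(pitch) Rx(roll)).
In Python, from plant import r, imaging, ticket gives the robot as it stands. The module is installed in compiled form; this text tells all that it offers.
- The arm moves only by the tool play_rows, never from a script. Its argument "motion" is a list of rows, each an object of numbers: "dx", "dy", "dz": the shift along the tool's x, y, z in units of 40 mm (1.0 is 40 mm); "ax", "ay", "az": the turn, a rotation vector about the tool's x, y, z in units of 6 degrees (1.0 is 6 degrees); "hand": the finger opening in mm, from 0 to 85.4. A call has 1 to 8 rows; each row shifts and turns the commanded pose from where the row before left it, along the tool's axes as they then stand; what a row does not reach is not made up. A row lasts 1/10 s, in which the tool goes at most 50 mm and 8.59 degrees, less where a joint would pass 70% of its speed; a pose out of reach is approached as far as the arm can. A call is refused whole if a number of a shift passes 1 or a number of a turn 1, either way. A call with a gripper value outside its range is refused whole. The fingers move at their own pace and stop on an object; the grip force is fixed at half the most. Time passes only in rows, so rows that do not move let the fingers close. It gives the time, the measured TCP pose, the force, the opening and the grip force at its end, in the units of the state.
- r.observe(): the state, without advancing time (a new reading comes with each control period).
- imaging.grab_frame(name): name is "scene" or "top"; returns (picture, depth): 420x560x3 uint8, red, green, blue; 420x560 float32, m along the optical axis (not along the pixel's ray), 0 where there is no reading.
- imaging.camera_params(name): a dict with "fx", "fy", "cx", "cy" (pixels), "k1" (the pictures are not rectified: a ray, as slopes to the right and down, at radius r is drawn at 1 + k1 r^2 times it, then the intrinsics apply), "eye" and "orientation" of the camera in the world. Camera axes: x right, y down, z forward; pixel columns grow to the right and rows downward; lengths in m; the calibration is good to about 2 mm. A picture is of the moment at which its call begins. camera_params takes no time and is no camera call.
- ticket.finish_job(): hands the job in; it is judged then, once.
The state is a dict: "time": time; "joint_positions": joint angles; "qvel": joint speeds; "tau": joint torques, N m; "tool_pos": TCP position; "orientation": TCP orientation; "ft_force": force on the tool from outside, world axes, zero at the start; "wrist_torque": the same for the moment, N m; "grip_width": finger opening in m; "finger_force": force on a finger pad.
Only numpy, scipy, OpenCV 4.12 (cv2) and the standard library are available. Lean on these libraries where they do the work, as an engineer would, in place of code of your own. Each camera call takes 0.05 s, during which the arm holds its last target. There are 200 camera calls.

## Working session

There is one attempt and no reset: what is moved stays moved. The work goes in short steps, Python scripts to look and compute and a tool call to move; the robot and the scene stay as the last step left them, time stands still between calls to the robot, and variables do not carry over. Pictures are saved under pics/ and viewed, at most 10 in all, crops included, and the job is handed in when it is done.

Besides the shell and the picture viewer there is one more tool, called after "Request:" as a command line: name --argument value ..., lists and objects as JSON in quotes. play_rows: Moves the arm, as the interface text tells. Its arguments: {"type":"object","properties":{"motion":{"type":"array"}},"required":["motion"]}

```bash
mkdir -p pics
cat > h.py <<'E'
import numpy as np, cv2
from plant import r, imaging, ticket
from scipy.spatial.transform import Rotation as R
def cam(n):
    p=imaging.camera_params(n); o=np.array(p["orientation"],float)
    M=o if o.shape==(3,3) else R.from_euler('xyz',o,degrees=True).as_matrix()
    return p,M,np.array(p["eye"])
def ray(n,u,v):
    p,M,e=cam(n); d=np.array([(u-p["cx"])/p["fx"],(v-p["cy"])/p["fy"]]); s=d.copy()
    for _ in range(20): s=d/(1+p["k1"]*(s@s))
    return e,M@np.array([s[0],s[1],1.])
def at_z(n,u,v,z):
    e,d=ray(n,u,v); return e+d*(z-e[2])/d[2]
def at_d(n,u,v,D):
    e,d=ray(n,u,v); return e+d*D
def proj(n,P):
    p,M,e=cam(n); q=M.T@(np.array(P)-e); s=q[:2]/q[2]; s=s*(1+p["k1"]*(s@s)); return s*[p["fx"],p["fy"]]+[p["cx"],p["cy"]]
def grab(n,tag):
    im,d=imaging.grab_frame(n); np.savez(f'{n}_{tag}.npz',im=im,d=d); cv2.imwrite(f'pics/{n}_{tag}.png',im[:,:,::-1]); return im,d
E
python3 - <<'E'
from h import *
for n in("scene","top"):
    grab(n,"0"); print(imaging.camera_params(n))
print(r.observe())
E
```

```text
{'fx': 419.4125703063843, 'fy': 419.4125703063843, 'cx': 277.55909721997216, 'cy': 208.59754199983274, 'k1': -0.02943625929202326, 'eye': array([-0.49335609,  0.56715221,  0.69325224]), 'orientation': array([-116.36405837,   -0.3072279 , -119.89708386])}
{'fx': 451.2514580100745, 'fy': 451.2514580100745, 'cx': 284.09159718771605, 'cy': 204.7076478890345, 'k1': 0.006094734383683418, 'eye': array([-0.1004722 , -0.24019547,  1.60147917]), 'orientation': array([-1.54962475e+02, -8.72388924e-02, -7.36040371e+01])}
{'time': 0.1, 'joint_positions': array([-7.26519075e+01,  8.64752712e+00,  8.23876593e+01, -4.23831636e-04,
        8.90256763e+01, -7.67728707e+00]), 'qvel': array([-0.03856882,  0.05061539, -0.15693389, -0.07348059,  0.08135362,
       -0.20776697]), 'tau': array([ 6.83096121e-03, -7.14376545e+01, -5.71795714e+01,  1.54084755e-04,
        7.05387007e-03, -8.24179688e-05]), 'tool_pos': array([ 0.24316174, -0.52084233,  0.24945593]), 'orientation': array([-1.79939626e+02, -7.71089080e-03,  2.50253830e+01]), 'ft_force': array([ 0.26313429, -0.78064205, -0.40660522]), 'wrist_torque': array([ 0.00286842,  0.00475126, -0.03721512]), 'finger_force': 0.0, 'grip_width': 0.0850985004733797}
```

View pics/top_0.png

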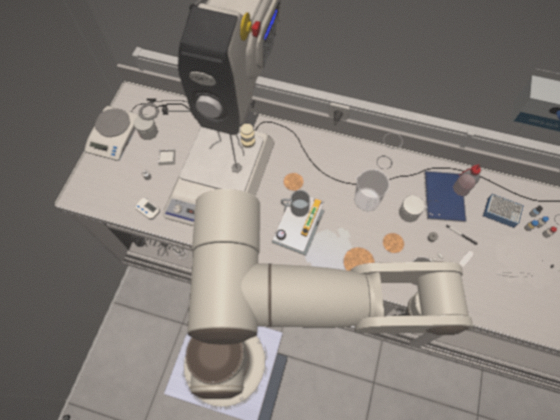

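View pics/scene_0.png

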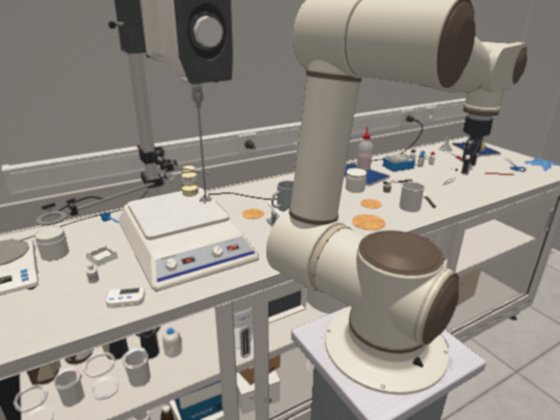

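The top view shows the stand near (298,222), with the jug at (300,202), knob at (281,234) and level at (312,218). Cork discs are at (293,182), (393,243) and (358,260), the last one partly hidden. I'll enlarge this area.

Run:
```python
from h import *
f=np.load('top_0.npz'); im,d=f['im'],f['d']
c=im[160:280,265:425]; cv2.imwrite('pics/c0.png',cv2.resize(c,(800,600),interpolation=cv2.INTER_CUBIC)[:,:,::-1])
hsv=cv2.cvtColor(im,cv2.COLOR_RGB2HSV)
m=((hsv[:,:,0]>5)&(hsv[:,:,0]<20)&(hsv[:,:,1]>100)).astype(np.uint8)
n,l,s,ce=cv2.connectedComponentsWithStats(m)
for i in range(1,n):
    if s[i,4]>100:
        cs,_=cv2.findContours((l==i).astype(np.uint8),0,2)
        pts=np.array([at_z('top',*p[0],.004)[:2] for p in max(cs,key=len)],np.float32)
        print(s[i],ce[i],cv2.minEnclosingCircle(pts), at_z('top',*ce[i],.004))
```

```text
[284 174  19  16 234] [293.1025641  181.34615385] ((0.7262271642684937, -0.037284303456544876), 0.0370565690100193) [ 0.72531744 -0.03736196  0.004     ]
[384 234  19  18 280] [392.98928571 242.57142857] ((0.5812374949455261, -0.469273179769516), 0.03663261979818344) [ 0.58117649 -0.46896868  0.004     ]
[345 248  29  22 400] [356.9275 257.59  ] ((0.47129449248313904, -0.36130204796791077), 0.05394095927476883) [ 0.48497771 -0.35173413  0.004     ]
```

View pics/c0.png

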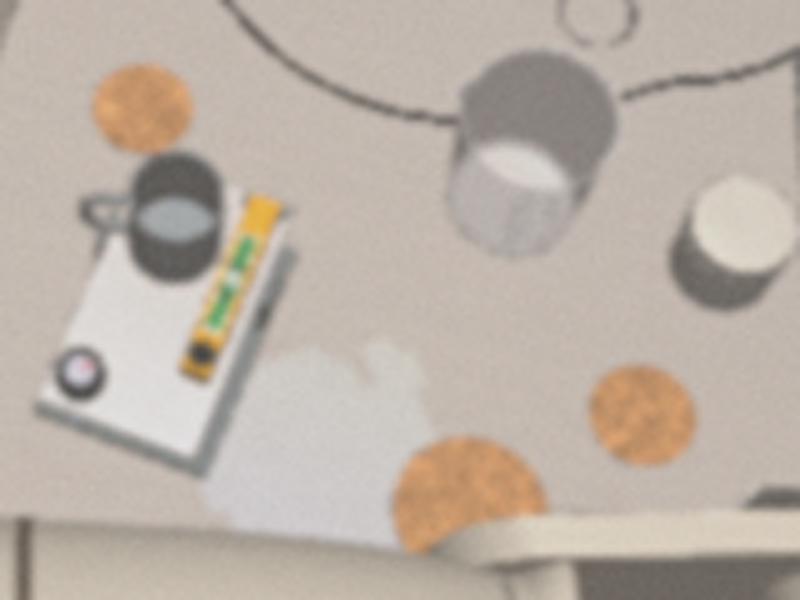

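The jug handle is at crop (98,212), the knob top at (80,370), the pad at (202,353), the far end of the level at (265,205), and the big mat at (470,495), partly hidden. Next I'll measure these in metres.

Run:
```python
from h import *
# mat from scene
f=np.load('scene_0.npz'); im,d=f['im'],f['d']; hsv=cv2.cvtColor(im,cv2.COLOR_RGB2HSV)
m=((hsv[:,:,0]>5)&(hsv[:,:,0]<22)&(hsv[:,:,1]>100)).astype(np.uint8); n,l,s,ce=cv2.connectedComponentsWithStats(m)
for i in range(1,n):
    if s[i,4]>80:
        cs,_=cv2.findContours((l==i).astype(np.uint8),0,2)
        print('scene',ce[i],s[i,4],cv2.minEnclosingCircle(np.array([at_z('scene',*p[0],.004)[:2] for p in max(cs,key=len)],np.float32)))
f=np.load('top_0.npz'); im,d=f['im'],f['d']
C=lambda u,v:(265+u/5,160+v/5)
K=at_z('top',*C(80,370),.101);Pd=at_z('top',*C(202,353),.092);F=at_z('top',*C(265,203),.09)
print('knob',K,'pad',Pd,'far',F)
yaw=np.arctan2(*(F-Pd)[1::-1]); print('yaw lvl',np.degrees(yaw))
# plate/top corners z .07
for u,v in((40,402),(198,463),(292,208)): print(at_z('top',*C(u,v),.07))
# cloud
P=np.array([[at_d('top',u,v,d[v,u]) for u in range(265,330)] for v in range(182,262)]); Z=P[...,2]
pl=(abs(Z-.07)<.006)
(c,wh,a)=cv2.minAreaRect(P[pl][:,:2].astype(np.float32)); print('plate',c,wh,a,pl.sum())
a=np.radians(np.degrees(yaw)); o=K[:2]; 
rim=P[Z>.13]; print('rim n',len(rim),rim[:,:2].min(0),rim[:,:2].max(0),rim[:,2].max(), cv2.minEnclosingCircle(rim[:,:2].astype(np.float32)))
for u,v in((98,212),(88,212),(118,200),(115,230)): 
    uu,vv=C(u,v); print('handle',at_d('top',uu,vv,d[round(vv),round(uu)]),at_z('top',uu,vv,.145))
```

```text
scene [370.65891473 203.41085271] 129 ((0.5769633650779724, -0.4614514112472534), 0.03715801239013672)
scene [252.51612903 213.3483871 ] 155 ((0.7212046384811401, -0.03158155456185341), 0.03749608248472214)
scene [368.25265957 221.76861702] 376 ((0.46748095750808716, -0.3549439311027527), 0.056210700422525406)
scene [274.         362.78494624] 93 ((0.07286384701728821, 0.24588844180107117), 0.021251533180475235)
scene [248.27192982 374.33333333] 114 ((0.07036785036325455, 0.3044220805168152), 0.020088111981749535)
knob [ 0.45896278 -0.06649039  0.101     ] pad [ 0.49968851 -0.14586966  0.092     ] far [ 0.62926146 -0.15911899  0.09      ]
yaw lvl -5.838420413571663
[ 0.43861254 -0.04224393  0.07      ]
[ 0.42618931 -0.16395675  0.07      ]
[ 0.64062646 -0.17856153  0.07      ]Traceback (most recent call last):
  File "<stdin>", line 17, in <module>
  File "h.py", line 15, in at_d
    e,d=ray(n,u,v); return e+d*D
        ~~~^^^^^^^
  File "h.py", line 9, in ray
    p,M,e=cam(n); d=np.array([(u-p["cx"])/p["fx"],(v-p["cy"])/p["fy"]]); s=d.copy()
          ~~~^^^
  File "h.py", line 5, in cam
    p=imaging.camera_params(n); o=np.array(p["orientation"],float)
ValueError: time passes only in moves, steps and waits
```

```bash
sed -i 's/^def cam(n):/import functools\n@functools.lru_cache\ndef cam(n):/' h.py
python3 - <<'E'
from h import *
f=np.load('top_0.npz'); im,d=f['im'],f['d']
C=lambda u,v:(265+u/5,160+v/5)
P=np.array([[at_d('top',u,v,d[v,u]) for u in range(265,330)] for v in range(182,262)]); Z=P[...,2]
pl=(abs(Z-.07)<.006)
print('plate',cv2.minAreaRect(P[pl][:,:2].astype(np.float32)),pl.sum(), 'table',np.median(Z[(abs(Z)<.02)]))
rim=P[Z>.145]; print('rim n',len(rim),rim[:,:2].min(0),rim[:,:2].max(0),rim[:,2].max(), cv2.minEnclosingCircle(rim[:,:2].astype(np.float32)))
for u,v in((98,212),(88,212),(98,197),(118,200),(115,230)): 
    uu,vv=C(u,v); print('handle',at_d('top',uu,vv,d[round(vv),round(uu)]),at_z('top',uu,vv,.145))
# fit outline: jug dark mask
g=cv2.cvtColor(im,cv2.COLOR_RGB2GRAY)
for row in range(188,220): print(row,' '.join('%3d'%x for x in g[row,278:314]))
E
```

```text
plate ((0.5412688255310059, -0.11233878880739212), (0.1383790224790573, 0.2149437814950943), 87.6594009399414) 902 table 0.0006905178146858759
rim n 118 [-0.1004722  -0.24019547] [ 0.62343963 -0.05876559] 1.6014791655030225 ((0.2604159414768219, -0.16395896673202515), 0.3689526617527008)
handle [ 0.62865365 -0.03028457 -0.00140546] [ 0.56205621 -0.04945757  0.145     ]
handle [ 0.57610669 -0.03779993  0.10956116] [ 0.56003531 -0.04260761  0.145     ]
handle [ 0.57621781 -0.04531378  0.13904758] [ 0.57346354 -0.04610699  0.145     ]
handle [ 0.57674932 -0.06010874  0.1417218 ] [ 0.57522847 -0.06051317  0.145     ]
handle [ 0.58554791 -0.05601457  0.06983915] [ 0.55188343 -0.06505272  0.145     ]
188 190 191 187 189 189 188 190 183 171 154 147 151 157 160 157 154 155 155 162 163 161 162 170 179 186 188 191 186 188 186 191 188 186 187 188 184
189 189 188 187 188 190 190 189 188 182 169 160 159 159 160 154 154 159 156 161 161 162 163 164 172 179 181 187 188 186 188 186 189 187 189 187 186
190 188 188 189 190 190 191 190 191 190 184 177 173 175 168 163 158 154 147 140 143 141 135 137 143 
[... 3639 characters left out ...]
 216 215 217 215 217 207 195 173 144 122 109 102 103  99 106 110 122 146 171 195 204 199 194 197 201 192 180
216 190 191 189 190 198 209 218 218 218 215 214 215 215 216 217 213 203 183 169 156 145 141 143 148 153 169 185 202 205 201 186 177 182 191 191 185
217 190 189 190 190 203 212 217 216 216 215 216 216 214 214 215 215 213 209 201 195 194 189 194 193 199 203 211 213 206 192 175 154 152 168 178 177
218 189 190 191 193 207 216 217 216 216 215 215 216 214 214 214 216 213 215 214 212 213 214 213 212 213 213 214 211 203 190 175 143 131 151 167 173
219 189 187 190 197 212 216 215 216 216 216 216 215 212 215 215 213 213 213 214 213 215 216 215 215 212 216 212 203 194 192 173 138 130 153 170 180
```

Run:
```python
from h import *
f=np.load('top_0.npz'); im,d=f['im'],f['d']
P=np.array([[at_d('top',u,v,d[v,u]) for u in range(275,316)] for v in range(186,222)]); Z=P[...,2]
Z[Z>1]=np.nan
for v in range(186,222): print(v,' '.join('%4.0f'%(1e3*x) if x==x else '  . ' for x in Z[v-186]))
m=(Z>.135)&(Z<.17); q=P[m][:,:2]
print(q.min(0),q.max(0))
# model overlay search: project jug rim circle & base circle for centre guess, compare with dark mask
g=cv2.cvtColor(im,cv2.COLOR_RGB2GRAY).astype(float)
t=np.linspace(0,2*np.pi,48,endpoint=False)
def mask(x,y,s=8):
    M=np.zeros((40*s,45*s),np.uint8)
    pts=[proj('top',[x+.036*np.cos(a),y+.036*np.sin(a),z]) for z in(.07,.155) for a in t]
    pts=((np.array(pts)-[275,185]+.5)*s).astype(np.int32)
    cv2.fillConvexPoly(M,cv2.convexHull(pts),255); return cv2.resize(M,(45,40),interpolation=cv2.INTER_AREA)/255.
T=g[185:225,275:320]; obs=np.clip((175-T)/(175-100),0,1)
# fill interior & ignore handle columns and level
h=(T<130).astype(np.uint8); w=np.ones_like(T); w[:,:15]=0; w[17:22,18:32]=0;w[12:22,15:33]=0;w[:, 36:]=0; w[:5]=0; w[:7,:16]=0
best=min(((((mask(x,y)-obs)*w)**2).sum(),x,y) for x in np.arange(.55,.61,.003) for y in np.arange(-.14,-.08,.003)); print(best)
```

```text
186   -1   -2    1   -6   10   -1    6    1   -6    4   -3    3    0    1    7    4   -3   10    3    4   -0    5    3   -5    6    5    2    0    2    3   -1    4   -3    3   -2   -2    5    4    7    5   -2
187   -8    3   -2    1    1    2    1    1   -7   -5    1    1    2    1   -2    4    2   -2   11   -0    2   -4    1    7   -5    0    4    7   -2    4  -12   -1    6    5    3    1    5    1   -6    4    2
188    1    5   -4   -0   -3    8    0   -5    8   .     4    0    7    1    0   .     7    4    2   -2    4    0    2   -1    5    3    1    1   -2    3    1   -2   -1   -5   -3    4   -2  -11    7    3   -4
189   -5   -2   -7    5   -1    1   -8    2   -1   -5   -0  -14   -8    9   -2    4    1    5   -1    2    5    2    2    1    3   -2   -6    2    4    3    1    2   -3   -4   -3    1   -0   -0    2   -7    1
190    6   -2   -1   -5   -1    4    0   -4    2   -2   -0   -4   -1   -2   .    -2   -2    4    2   .     2  154  151  158  155  156  154  157  155  159   -1   -4    4    6   -5   -4    7   -2    3   -2   -8
191   -1    4    2    4   -3   -3   -0    2    2   -3  
[... 5871 characters left out ...]
  62   67   74   76   70   70   71   67   71   70   69   67   74   69   70   63   69   73   95   98   92   99   94   92   91   72   70
220   -0    6    7   -4   -1  -11   67   61   75   69   68   71   69   74   71   65   70   68   65   71   72   70   70   67   61   69   67   72   69   71   62   89   93   96   93   94   95   87   91   73   70
221   -6   -6   -1    2   -3   -2   65   68   72   69   64   70   72   68   71   71   .    67   61   60   73   69   70   62   68   71   70   66   70   66   69   91   94   94   98   96   92   92   74   64   70
[ 0.55026638 -0.13606596] [ 0.6246563 -0.0356551]
(np.float64(34.78228988850442), np.float64(0.5920000000000001), np.float64(-0.09499999999999997))
```

Run:
```python
from h import *
print('rimc',at_z('top',300.4,198.6,.155),'rows',at_z('top',299.6,189.7,.155),at_z('top',300.3,207.3,.155),'cols',at_z('top',290.7,199,.155),at_z('top',310.3,199,.155))
for u in(283,286,289): print(at_z('top',u,199.0,.142))
print(at_z('top',281,201,.12))
f=np.load('top_0.npz'); im,d=f['im'],f['d']
P=np.array([[at_d('top',u,v,d[v,u]) for u in range(270,325)] for v in range(186,262)]); Z=P[...,2]
k=P[(Z>.09)&(Z<.115)&(P[...,0]<.49)&(P[...,1]>-.1)]; print('knob',len(k),cv2.minEnclosingCircle(k[:,:2].astype(np.float32)),np.median(k,0))
```

```text
rimc [ 0.58778921 -0.10050754  0.155     ] rows [ 0.62121241 -0.08824208  0.155     ] [ 0.55482954 -0.10929411  0.155     ] cols [ 0.57649578 -0.06781725  0.155     ] [ 0.59623669 -0.13472847  0.155     ]
[ 0.57475533 -0.03974729  0.142     ]
[ 0.57780383 -0.05007987  0.142     ]
[ 0.58085238 -0.06041268  0.142     ]
[ 0.57512861 -0.0320361   0.12      ]
knob 79 ((0.46251028776168823, -0.06536854803562164), 0.018977418541908264) [ 0.46144458 -0.0649671   0.09679232]
```

Request:
play_rows --motion '[{"dx":0.84,"dy":-0.48,"hand":60},{"dx":0.84,"dy":-0.48,"hand":60},{"dx":0.84,"dy":-0.48,"hand":60},{"dx":0.84,"dy":-0.48,"hand":60},{"dx":0.84,"dy":-0.48,"hand":60},{"dx":0.84,"dy":-0.48,"hand":60},{"dx":0.84,"dy":-0.48,"hand":60},{"dx":0.84,"dy":-0.48,"hand":60}]'

```text
schema error: expected keys dx, dy, dz, ax, ay, az, hand
```

Request:
play_rows --motion '[{"dx":0.84,"dy":-0.48,"hand":60},{"dx":0.84,"dy":-0.48,"hand":60},{"dx":0.84,"dy":-0.48,"hand":60},{"dx":0.84,"dy":-0.48,"hand":60},{"dx":0.84,"dy":-0.48,"hand":60},{"dx":0.84,"dy":-0.48,"hand":60},{"dx":0.84,"dy":-0.48,"az":-0.5,"hand":60},{"az":-1,"hand":60}]'

```text
schema error: expected keys dx, dy, dz, ax, ay, az, hand
```

Request:
play_rows --motion '[{"az":-1,"hand":60},{"az":-1,"hand":60},{"az":-1,"hand":60},{"az":-1,"hand":60},{"az":-1,"hand":60},{"az":-1,"hand":60},{"az":-1,"hand":60},{"az":-1,"hand":60}]'

```text
schema error: expected keys dx, dy, dz, ax, ay, az, hand
```

Request:
play_rows --motion '[{"az":-1,"dz":0.4,"hand":60},{"az":-1,"dz":0.4,"hand":60},{"az":-1,"dz":0.4,"hand":60},{"az":-0.7,"dz":0.3,"hand":60},{"hand":60}]'

```text
schema error: expected keys dx, dy, dz, ax, ay, az, hand
```

Run:
```python
from h import *
im,d=grab('top','1')
cv2.imwrite('pics/c1.png',cv2.resize(im[160:280,245:405],(800,600),interpolation=cv2.INTER_CUBIC)[:,:,::-1])
o=r.observe(); print(o['time'],o['tool_pos'],o['orientation'],o['ft_force'],o['joint_positions'])
```

```text
0.15 [ 0.24316955 -0.52087567  0.24953502] [-1.79946943e+02 -7.86508336e-03  2.50258830e+01] [ 0.31750302 -0.29358755 -0.53619455] [-7.26527599e+01  8.64539368e+00  8.23809992e+01  7.05360222e-04
  8.90272392e+01 -7.67865884e+00]
```

View pics/c1.png

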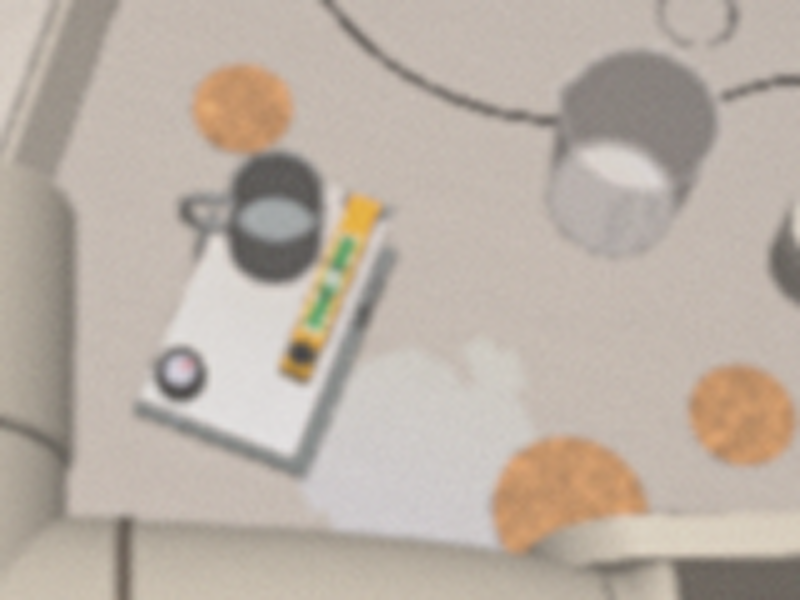

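The arm didn't move because every key is required in each row. The picture shows the same scene, with the bubble at crop (333,278), which is full-picture (311.6,215.6). I'll resend with all keys.

Request:
play_rows --motion '[{"dx":0.84,"dy":-0.48,"dz":0,"ax":0,"ay":0,"az":0,"hand":60},{"dx":0.84,"dy":-0.48,"dz":0,"ax":0,"ay":0,"az":0,"hand":60},{"dx":0.84,"dy":-0.48,"dz":0,"ax":0,"ay":0,"az":0,"hand":60},{"dx":0.84,"dy":-0.48,"dz":0,"ax":0,"ay":0,"az":0,"hand":60},{"dx":0.84,"dy":-0.48,"dz":0,"ax":0,"ay":0,"az":0,"hand":60},{"dx":0.84,"dy":-0.48,"dz":0,"ax":0,"ay":0,"az":0,"hand":60},{"dx":0.84,"dy":-0.48,"dz":0,"ax":0,"ay":0,"az":0,"hand":60},{"dx":0.84,"dy":-0.48,"dz":0,"ax":0,"ay":0,"az":0,"hand":60}]'

```text
time: 0.95
tool_pos: [0.4224, -0.2666, 0.2499]
orientation: [-180.0, -0.0, 25.0]
ft_force: [0.2, -1.4, 0.6]
grip_width: 0.0601
finger_force: 0.0
```

Request:
play_rows --motion '[{"dx":0.84,"dy":-0.48,"dz":0,"ax":0,"ay":0,"az":0,"hand":60},{"dx":0.84,"dy":-0.48,"dz":0,"ax":0,"ay":0,"az":0,"hand":60},{"dx":0.84,"dy":-0.48,"dz":0,"ax":0,"ay":0,"az":0,"hand":60},{"dx":0.84,"dy":-0.48,"dz":0,"ax":0,"ay":0,"az":0,"hand":60},{"dx":0.84,"dy":-0.48,"dz":0,"ax":0,"ay":0,"az":0,"hand":60},{"dx":0.84,"dy":-0.48,"dz":0,"ax":0,"ay":0,"az":0,"hand":60},{"dx":0.84,"dy":-0.48,"dz":0,"ax":0,"ay":0,"az":-0.5,"hand":60},{"dx":0,"dy":0,"dz":0,"ax":0,"ay":0,"az":-1,"hand":60}]'

```text
time: 1.75
tool_pos: [0.5796, -0.0434, 0.2493]
orientation: [-179.9, -0.0, 34.3]
ft_force: [0.3, -1.0, -0.3]
grip_width: 0.0603
finger_force: 0.0
```

Request:
play_rows --motion '[{"dx":0,"dy":0,"dz":0,"ax":0,"ay":0,"az":-1,"hand":60},{"dx":0,"dy":0,"dz":0,"ax":0,"ay":0,"az":-1,"hand":60},{"dx":0,"dy":0,"dz":0,"ax":0,"ay":0,"az":-1,"hand":60},{"dx":0,"dy":0,"dz":0,"ax":0,"ay":0,"az":-1,"hand":60},{"dx":0,"dy":0,"dz":0,"ax":0,"ay":0,"az":-1,"hand":60},{"dx":0,"dy":0,"dz":0,"ax":0,"ay":0,"az":-1,"hand":60},{"dx":0,"dy":0,"dz":0,"ax":0,"ay":0,"az":-1,"hand":60},{"dx":0,"dy":0,"dz":0,"ax":0,"ay":0,"az":-1,"hand":60}]'

```text
time: 2.55
tool_pos: [0.578, -0.0468, 0.2497]
orientation: [-180.0, -0.0, 82.3]
ft_force: [-0.3, 1.0, -0.4]
grip_width: 0.06
finger_force: 0.0
```

Request:
play_rows --motion '[{"dx":0,"dy":0,"dz":0.4,"ax":0,"ay":0,"az":-1,"hand":60},{"dx":0,"dy":0,"dz":0.4,"ax":0,"ay":0,"az":-1,"hand":60},{"dx":0,"dy":0,"dz":0.4,"ax":0,"ay":0,"az":-1,"hand":60},{"dx":0,"dy":0,"dz":0.3,"ax":0,"ay":0,"az":-0.7,"hand":60},{"dx":0,"dy":0,"dz":0,"ax":0,"ay":0,"az":0,"hand":60}]'

```text
time: 3.05
tool_pos: [0.5773, -0.0467, 0.1882]
orientation: [-179.8, -0.1, 104.3]
ft_force: [-0.8, 0.2, 0.2]
grip_width: 0.0603
finger_force: 0.0
```

Run:
```python
from h import *
im,d=grab('top','1'); im2,d2=grab('scene','1')
a=cv2.resize(im[160:280,245:345],(500,600),interpolation=cv2.INTER_CUBIC)
b=cv2.resize(im2[150:270,230:290],(300,600),interpolation=cv2.INTER_CUBIC)
cv2.imwrite('pics/c2.png',np.hstack([a,b])[:,:,::-1])
o=r.observe(); print(o['time'],o['tool_pos'],o['orientation'],o['ft_force'],o['joint_positions'])
```

```text
3.15 [ 0.57809458 -0.04681417  0.19028425] [-1.79991851e+02 -1.11530988e-02  1.04090778e+02] [ 0.40808054  0.41506779 -0.85798276] [-1.22423591e+01  1.07529248e+01  8.68219235e+01  6.43708172e-03
  8.24374022e+01 -2.63339863e+01]
```

View pics/c2.png

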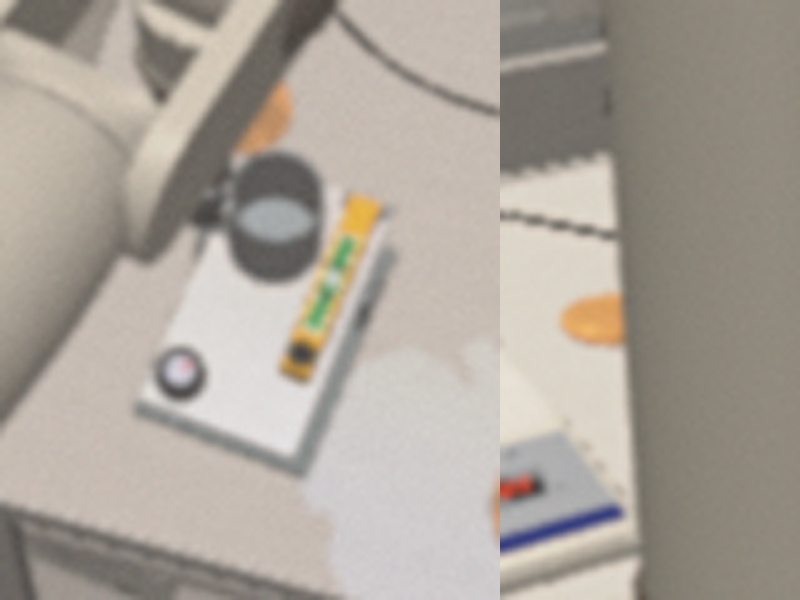

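The hand is over the handle (dark finger at crop (208,210)) and the jug is undisturbed. I'll descend and grip.

Request:
play_rows --motion '[{"dx":0,"dy":0,"dz":0.45,"ax":0,"ay":0,"az":0,"hand":60},{"dx":0,"dy":0,"dz":0.45,"ax":0,"ay":0,"az":0,"hand":60},{"dx":0,"dy":0,"dz":0.45,"ax":0,"ay":0,"az":0,"hand":60},{"dx":0,"dy":0,"dz":0.25,"ax":0,"ay":0,"az":0,"hand":60},{"dx":0,"dy":0,"dz":0,"ax":0,"ay":0,"az":0,"hand":60}]'

```text
time: 3.65
tool_pos: [0.5778, -0.0468, 0.1254]
orientation: [-179.9, -0.0, 104.2]
ft_force: [-0.3, -0.1, -0.5]
grip_width: 0.06
finger_force: 0.0
```

Request:
play_rows --motion '[{"dx":0,"dy":0,"dz":0,"ax":0,"ay":0,"az":0,"hand":30},{"dx":0,"dy":0,"dz":0,"ax":0,"ay":0,"az":0,"hand":20},{"dx":0,"dy":0,"dz":0,"ax":0,"ay":0,"az":0,"hand":14},{"dx":0,"dy":0,"dz":0,"ax":0,"ay":0,"az":0,"hand":10},{"dx":0,"dy":0,"dz":0,"ax":0,"ay":0,"az":0,"hand":4},{"dx":0,"dy":0,"dz":0,"ax":0,"ay":0,"az":0,"hand":0},{"dx":0,"dy":0,"dz":0,"ax":0,"ay":0,"az":0,"hand":0},{"dx":0,"dy":0,"dz":0,"ax":0,"ay":0,"az":0,"hand":0}]'

```text
time: 4.45
tool_pos: [0.5782, -0.0469, 0.1266]
orientation: [180.0, 0.0, 104.2]
ft_force: [-1.5, 0.1, 6.5]
grip_width: 0.0085
finger_force: 58.3
```

Request:
play_rows --motion '[{"dx":0,"dy":0,"dz":-0.1,"ax":0,"ay":0,"az":0,"hand":0},{"dx":0,"dy":0,"dz":-0.25,"ax":0,"ay":0,"az":0,"hand":0},{"dx":0,"dy":0,"dz":-0.4,"ax":0,"ay":0,"az":0,"hand":0},{"dx":0,"dy":0,"dz":-0.4,"ax":0,"ay":0,"az":0,"hand":0},{"dx":0,"dy":0,"dz":-0.3,"ax":0,"ay":0,"az":0,"hand":0},{"dx":0,"dy":0,"dz":-0.1,"ax":0,"ay":0,"az":0,"hand":0},{"dx":0,"dy":0,"dz":0,"ax":0,"ay":0,"az":0,"hand":0}]'

```text
time: 5.15
tool_pos: [0.5782, -0.0468, 0.1885]
orientation: [180.0, 0.0, 104.2]
ft_force: [0.7, 0.1, -4.2]
grip_width: 0.0084
finger_force: 58.3
```

Run:
```python
from h import *
im,d=grab('top','2')
o=r.observe(); print(o['time'],o['tool_pos'],o['orientation'],o['ft_force'],o['wrist_torque'],o['grip_width'])
f=im[160:280,245:405]
cv2.imwrite('pics/c3.png',cv2.resize(f,(800,600),interpolation=cv2.INTER_CUBIC)[:,:,::-1])
P=np.array([[at_d('top',u,v,d[v,u]) for u in range(280,330)] for v in range(165,215)]); Z=P[...,2]
m=(Z>.198)&(Z<.24)&(P[...,1]<-.06); q=P[m][:,:2].astype(np.float32); print('rim',cv2.minEnclosingCircle(q),len(q))
hsv=cv2.cvtColor(im,cv2.COLOR_RGB2HSV)
m=((hsv[:,:,0]>5)&(hsv[:,:,0]<20)&(hsv[:,:,1]>100)).astype(np.uint8)
n,l,s,ce=cv2.connectedComponentsWithStats(m)
for i in range(1,n):
    if s[i,4]>100:
        cs,_=cv2.findContours((l==i).astype(np.uint8),0,2)
        pts=np.array([at_z('top',*p[0],.004)[:2] for p in max(cs,key=len)],np.float32)
        print(s[i],ce[i],cv2.minEnclosingCircle(pts), at_z('top',*ce[i],.004))
```

```text
5.2 [ 0.57796431 -0.04676474  0.18773966] [-1.79987656e+02 -1.41321875e-02  1.04229707e+02] [-0.29810046  0.40104599 -2.11960335] [0.12671226 0.06346354 0.03501449] 0.008521244644366979
rim ((0.5858854651451111, -0.09444545954465866), 0.04141039773821831) 127
[384 234  19  18 282] [393.0106383  242.59219858] ((0.5812374949455261, -0.469273179769516), 0.03663261979818344) [ 0.58111725 -0.46906093  0.004     ]
[345 248  29  28 641] [358.72542902 261.79875195] ((0.47124046087265015, -0.3609691262245178), 0.05426803603768349) [ 0.47095482 -0.36161349  0.004     ]
```

View pics/c3.png

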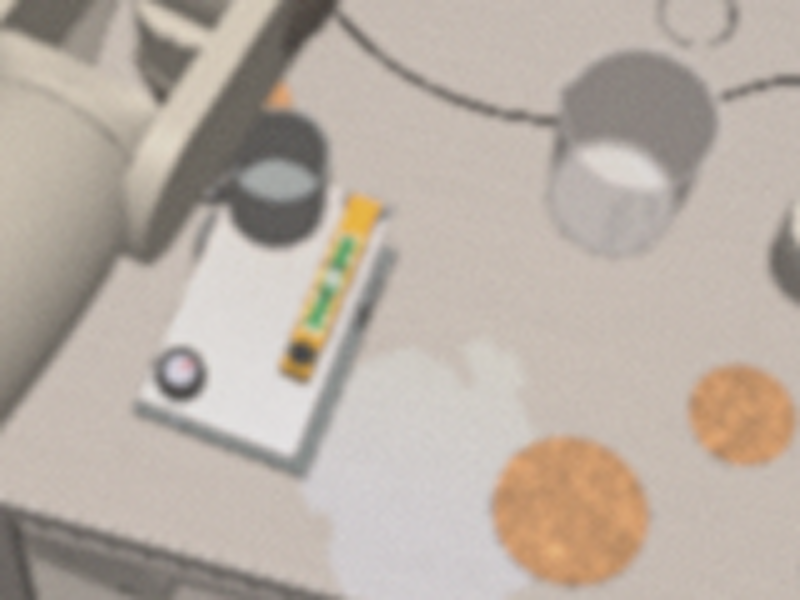

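The jug is lifted upright and the big mat is fully visible at crop (570,510), centre (0.471, -0.361). I'll carry the jug there.

Request:
play_rows --motion '[{"dx":-0.25,"dy":-0.2,"dz":0,"ax":0,"ay":0,"az":0,"hand":0},{"dx":-0.5,"dy":-0.4,"dz":0,"ax":0,"ay":0,"az":0,"hand":0},{"dx":-0.7,"dy":-0.55,"dz":0,"ax":0,"ay":0,"az":0,"hand":0},{"dx":-0.7,"dy":-0.55,"dz":0,"ax":0,"ay":0,"az":0,"hand":0},{"dx":-0.7,"dy":-0.55,"dz":0,"ax":0,"ay":0,"az":0,"hand":0},{"dx":-0.7,"dy":-0.55,"dz":0,"ax":0,"ay":0,"az":0,"hand":0},{"dx":-0.7,"dy":-0.55,"dz":0,"ax":0,"ay":0,"az":0,"hand":0},{"dx":-0.6,"dy":-0.5,"dz":0,"ax":0,"ay":0,"az":0,"hand":0}]'

```text
time: 6.0
tool_pos: [0.4749, -0.2745, 0.1873]
orientation: [-179.9, -0.0, 104.2]
ft_force: [0.5, -0.0, -2.7]
grip_width: 0.0085
finger_force: 58.5
```

Request:
play_rows --motion '[{"dx":-0.5,"dy":-0.38,"dz":0.1,"ax":0,"ay":0,"az":0,"hand":0},{"dx":-0.26,"dy":-0.2,"dz":0.4,"ax":0,"ay":0,"az":0,"hand":0},{"dx":0,"dy":0,"dz":0.6,"ax":0,"ay":0,"az":0,"hand":0},{"dx":0,"dy":0,"dz":0.7,"ax":0,"ay":0,"az":0,"hand":0},{"dx":0,"dy":0,"dz":0.6,"ax":0,"ay":0,"az":0,"hand":0},{"dx":0,"dy":0,"dz":0.4,"ax":0,"ay":0,"az":0,"hand":0},{"dx":0,"dy":0,"dz":0.2,"ax":0,"ay":0,"az":0,"hand":0},{"dx":0,"dy":0,"dz":0,"ax":0,"ay":0,"az":0,"hand":0}]'

```text
time: 6.8
tool_pos: [0.4607, -0.3077, 0.0669]
orientation: [-179.9, -0.1, 104.2]
ft_force: [0.9, 0.5, -2.6]
grip_width: 0.0084
finger_force: 58.4
```

Request:
play_rows --motion '[{"dx":0,"dy":0,"dz":0.05,"ax":0,"ay":0,"az":0,"hand":0},{"dx":0,"dy":0,"dz":0.05,"ax":0,"ay":0,"az":0,"hand":0},{"dx":0,"dy":0,"dz":0,"ax":0,"ay":0,"az":0,"hand":0}]'

```text
time: 7.1
tool_pos: [0.4616, -0.308, 0.0644]
orientation: [180.0, 0.0, 104.2]
ft_force: [-0.1, -0.6, -2.2]
grip_width: 0.0086
finger_force: 58.4
```

Request:
play_rows --motion '[{"dx":0,"dy":0,"dz":0.04,"ax":0,"ay":0,"az":0,"hand":0},{"dx":0,"dy":0,"dz":0.03,"ax":0,"ay":0,"az":0,"hand":0},{"dx":0,"dy":0,"dz":0,"ax":0,"ay":0,"az":0,"hand":0},{"dx":0,"dy":0,"dz":0,"ax":0,"ay":0,"az":0,"hand":0}]'

```text
time: 7.5
tool_pos: [0.4615, -0.3079, 0.0612]
orientation: [180.0, -0.0, 104.2]
ft_force: [0.9, 0.7, -1.8]
grip_width: 0.0086
finger_force: 58.6
```

Request:
play_rows --motion '[{"dx":0,"dy":0,"dz":0.03,"ax":0,"ay":0,"az":0,"hand":0},{"dx":0,"dy":0,"dz":0.02,"ax":0,"ay":0,"az":0,"hand":0},{"dx":0,"dy":0,"dz":0,"ax":0,"ay":0,"az":0,"hand":0}]'

```text
time: 7.8
tool_pos: [0.4618, -0.3079, 0.0609]
orientation: [180.0, 0.0, 104.2]
ft_force: [-7.2, 9.0, 24.2]
grip_width: 0.0086
finger_force: 61.2
```

Request:
play_rows --motion '[{"dx":0,"dy":0,"dz":-0.04,"ax":0,"ay":0,"az":0,"hand":0},{"dx":0,"dy":0,"dz":0,"ax":0,"ay":0,"az":0,"hand":12},{"dx":0,"dy":0,"dz":0,"ax":0,"ay":0,"az":0,"hand":30},{"dx":0,"dy":0,"dz":0,"ax":0,"ay":0,"az":0,"hand":50},{"dx":0,"dy":0,"dz":0,"ax":0,"ay":0,"az":0,"hand":60},{"dx":0,"dy":0,"dz":0,"ax":0,"ay":0,"az":0,"hand":60},{"dx":0,"dy":0,"dz":-0.4,"ax":0,"ay":0,"az":0,"hand":60},{"dx":0,"dy":0,"dz":-0.7,"ax":0,"ay":0,"az":0,"hand":60}]'

```text
time: 8.6
tool_pos: [0.4607, -0.3072, 0.1036]
orientation: [-179.9, -0.2, 104.2]
ft_force: [0.8, -0.6, 0.7]
grip_width: 0.06
finger_force: 0.0
```

Request:
play_rows --motion '[{"dx":0,"dy":0,"dz":-0.9,"ax":0,"ay":0,"az":0,"hand":60},{"dx":0,"dy":0,"dz":-0.9,"ax":0,"ay":0,"az":0,"hand":60},{"dx":0,"dy":0,"dz":-0.5,"ax":0,"ay":0,"az":-1,"hand":60},{"dx":0,"dy":0,"dz":0,"ax":0,"ay":0,"az":-1,"hand":60},{"dx":0,"dy":0,"dz":0,"ax":0,"ay":0,"az":-1,"hand":60},{"dx":0,"dy":0,"dz":0,"ax":0,"ay":0,"az":-1,"hand":60},{"dx":0,"dy":0,"dz":0,"ax":0,"ay":0,"az":-1,"hand":60},{"dx":0,"dy":0,"dz":0,"ax":0,"ay":0,"az":0,"hand":60}]'

```text
time: 9.4
tool_pos: [0.4614, -0.3079, 0.1967]
orientation: [-180.0, -0.0, 134.3]
ft_force: [0.3, -0.4, -0.9]
grip_width: 0.0602
finger_force: 0.0
```

Run:
```python
from h import *
F=[];D=[]
for i in range(6):
    im,d=imaging.grab_frame('top'); F.append(im.astype(float)); D.append(d)
im=np.mean(F,0); d=np.median(D,0); np.savez('avg3.npz',im=im,d=d)
o=r.observe(); print(o['time'],o['tool_pos'],o['orientation'],o['joint_positions'])
a=cv2.resize(im[160:280,265:425],(800,600),interpolation=cv2.INTER_CUBIC)
cv2.imwrite('pics/c4.png',np.clip(a,0,255)[:,:,::-1])
P=np.array([[at_d('top',u,v,d[v,u]) for u in range(265,425)] for v in range(160,280)]);Z=P[...,2];np.save('P3.npy',P)
k=P[(Z>.09)&(Z<.115)&(P[...,0]<.49)&(P[...,1]>-.1)]; print('knob',len(k),cv2.minEnclosingCircle(k[:,:2].astype(np.float32)),np.median(k,0))
j=P[(Z>.08)&(Z<.1)&(P[...,0]<.55)&(P[...,1]<-.3)]; print('jug',len(j),cv2.minEnclosingCircle(j[:,:2].astype(np.float32)) if len(j) else 0)
```

```text
9.7 [ 0.46143765 -0.30791242  0.19675397] [ 1.79997799e+02 -5.82162014e-03  1.34135017e+02] [-4.16740034e+01  7.57725083e+00  8.97321469e+01  2.64189651e-03
  8.26962474e+01 -8.58093561e+01]
knob 0 ((0.0, 0.0), 0.0) [nan nan nan]
jug 118 ((0.46760210394859314, -0.44842296838760376), 0.13618558645248413)[ WARN:0@4.279] global loadsave.cpp:1063 imwrite_ Unsupported depth image for selected encoder is fallbacked to CV_8U.
  return _methods._mean(a, axis=axis, dtype=dtype,
  ret = um.true_divide(
```

View pics/c4.png

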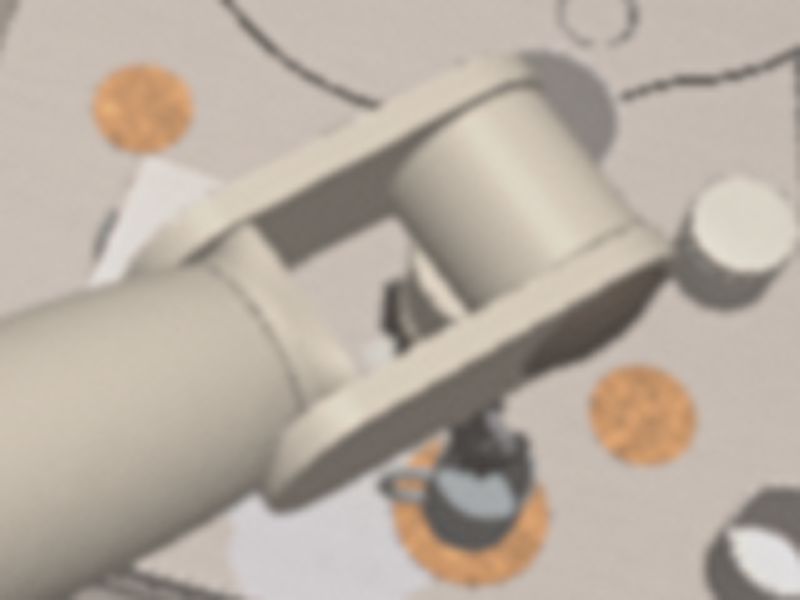

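The jug stands upright inside the mat (handle at crop (395,487), mat around (470,510)). Before turning, I'll refine the knob position and read the unpressed bubble from the frames I already have.

```bash
cat >> h.py <<'E'
def prof(im,A,B,z=.092,n=None,w=(-.004,-.002,0,.002,.004)):
    """RGB profile along level from A (pad) toward B, s in mm"""
    A=np.array(A[:2]);B=np.array(B[:2]);u=(B-A)/np.linalg.norm(B-A);v=np.array([-u[1],u[0]])
    s=np.arange(-16,150,2)/1e3; out=[]
    for x in s:
        pts=np.array([proj('top',[*(A+u*x+v*y),z]) for y in w],np.float32)
        out.append(cv2.remap(im.astype(np.float32),pts[:,0],pts[:,1],cv2.INTER_LINEAR).reshape(-1,3).mean(0))
    return s*1e3,np.array(out)
E
python3 - <<'E'
from h import *
fs=[np.load(f'top_{k}.npz') for k in(0,1,2)]
im=np.mean([f['im'] for f in fs],0); d=np.median([f['d'] for f in fs],0)
P=np.array([[at_d('top',u,v,d[v,u]) for u in range(270,325)] for v in range(190,262)]); Z=P[...,2]
k=P[(Z>.094)&(Z<.115)&(P[...,0]<.49)&(P[...,1]>-.1)]; print('knob',len(k),cv2.minEnclosingCircle(k[:,:2].astype(np.float32)),np.median(k,0))
hsv=cv2.cvtColor(np.clip(im,0,255).astype(np.uint8),cv2.COLOR_RGB2HSV)
m=(hsv[:,:,0]>14)&(hsv[:,:,0]<35)&(hsv[:,:,1]>110); m[:190]=0;m[245:]=0;m[:,:295]=0;m[:,330:]=0
v,u=np.nonzero(m); pts=np.array([at_z('top',a,b,.09)[:2] for a,b in zip(u,v)],np.float32)
rc=cv2.minAreaRect(pts); print(rc,len(pts)); print(cv2.boxPoints(rc))
g=P[(Z>.082)&(Z<.105)&(P[...,1]<-.12)][:,:2]; print(cv2.minAreaRect(g.astype(np.float32)))
A,B=(.4997,-.1459),(.6293,-.1591)
s,c=prof(im,A,B)
for a,b in zip(s,c): print('%4d'%a,b.round().astype(int))
E
```

```text
knob 68 ((0.4623934030532837, -0.06466520577669144), 0.01817040890455246) [ 0.46121127 -0.06703371  0.09751506]
((0.5588709712028503, -0.14936190843582153), (0.022006729617714882, 0.14954565465450287), 83.8160400390625) 74
[[ 0.48334795 -0.15224664]
 [ 0.6320234  -0.16835587]
 [ 0.634394   -0.14647718]
 [ 0.48571855 -0.13036795]]
((0.5619451403617859, -0.1388789564371109), (0.049044545739889145, 0.15137189626693726), 83.73737335205078)
 -16 [158 130  87]
 -14 [165 131  74]
 -12 [168 133  71]
 -10 [162 129  71]
  -8 [145 118  73]
  -6 [124 104  73]
  -4 [104  91  73]
  -2 [90 83 73]
   0 [84 79 74]
   2 [87 81 74]
   4 [99 88 74]
   6 [118 100  74]
   8 [144 117  74]
  10 [171 135  76]
  12 [193 153  82]
  14 [209 168  95]
  16 [216 180 112]
  18 [213 188 128]
  20 [203 192 140]
  22 [185 191 142]
  24 [167 187 138]
  26 [150 183 131]
  28 [144 180 127]
  30 [141 178 125]
  32 [142 177 125]
  34 [143 176 123]
  36 [140 173 120]
  38 [140 172 116]
  40 [139 171 114]
  42 [139 170 113]
  44 [138 166 112]
  46 [137 162 110]
  48 [135 157 109]
  50 [134 156 110]
  52 [134 158 114]
  54 [1
[... 204 characters left out ...]
76 [134 158 112]
  78 [132 162 112]
  80 [136 168 117]
  82 [138 172 121]
  84 [141 174 123]
  86 [140 173 121]
  88 [137 171 117]
  90 [138 170 115]
  92 [139 171 115]
  94 [146 174 118]
  96 [157 178 123]
  98 [173 181 126]
 100 [192 185 127]
 102 [209 187 122]
 104 [221 186 111]
 106 [226 184  97]
 108 [228 182  84]
 110 [229 180  76]
 112 [229 180  73]
 114 [228 179  72]
 116 [228 179  71]
 118 [228 179  71]
 120 [228 179  72]
 122 [228 179  72]
 124 [229 180  73]
 126 [229 180  74]
 128 [228 180  79]
 130 [226 179  90]
 132 [223 180 107]
 134 [217 180 126]
 136 [209 180 144]
 138 [202 181 159]
 140 [197 183 169]
 142 [196 184 175]
 144 [196 185 177]
 146 [196 186 178]
 148 [197 187 178]
```

Request:
play_rows --motion '[{"dx":0.3,"dy":0.3,"dz":0,"ax":0,"ay":0,"az":0,"hand":60},{"dx":0.7,"dy":0.67,"dz":0,"ax":0,"ay":0,"az":0,"hand":60},{"dx":0.7,"dy":0.67,"dz":0,"ax":0,"ay":0,"az":0,"hand":60},{"dx":0.7,"dy":0.67,"dz":0,"ax":0,"ay":0,"az":0,"hand":60},{"dx":0.7,"dy":0.67,"dz":0,"ax":0,"ay":0,"az":0,"hand":60},{"dx":0.7,"dy":0.67,"dz":0,"ax":0,"ay":0,"az":0,"hand":60},{"dx":0.56,"dy":0.53,"dz":0.5,"ax":0,"ay":0,"az":0,"hand":60},{"dx":0,"dy":0,"dz":0.4,"ax":0,"ay":0,"az":0,"hand":60}]'

```text
time: 10.5
tool_pos: [0.4591, -0.0626, 0.1605]
orientation: [179.9, 0.0, 134.4]
ft_force: [0.5, 0.1, -0.3]
grip_width: 0.0601
finger_force: 0.0
```

Request:
play_rows --motion '[{"dx":0,"dy":0,"dz":0.4,"ax":0,"ay":0,"az":0,"hand":60},{"dx":0,"dy":0,"dz":0.3,"ax":0,"ay":0,"az":0,"hand":60},{"dx":0,"dy":0,"dz":0.3,"ax":0,"ay":0,"az":0,"hand":60},{"dx":0,"dy":0,"dz":0,"ax":0,"ay":0,"az":0,"hand":60}]'

```text
time: 10.9
tool_pos: [0.459, -0.0661, 0.1195]
orientation: [-179.9, -0.1, 134.2]
ft_force: [-0.2, -0.1, 1.3]
grip_width: 0.0597
finger_force: 0.0
```

Request:
play_rows --motion '[{"dx":-0.03,"dy":0.03,"dz":0.3,"ax":0,"ay":0,"az":0,"hand":60},{"dx":0,"dy":0,"dz":0.2,"ax":0,"ay":0,"az":0,"hand":60},{"dx":0,"dy":0,"dz":0.08,"ax":0,"ay":0,"az":0,"hand":60},{"dx":0,"dy":0,"dz":0,"ax":0,"ay":0,"az":0,"hand":50},{"dx":0,"dy":0,"dz":0,"ax":0,"ay":0,"az":0,"hand":42},{"dx":0,"dy":0,"dz":0,"ax":0,"ay":0,"az":0,"hand":36},{"dx":0,"dy":0,"dz":0,"ax":0,"ay":0,"az":0,"hand":30},{"dx":0,"dy":0,"dz":0,"ax":0,"ay":0,"az":0,"hand":20}]'

```text
time: 11.7
tool_pos: [0.4637, -0.0646, 0.0992]
orientation: [179.6, 0.1, 134.2]
ft_force: [17.8, 22.6, 4.0]
grip_width: 0.0336
finger_force: 59.2
```

Request:
play_rows --motion '[{"dx":0,"dy":0,"dz":0,"ax":0,"ay":0,"az":0,"hand":20},{"dx":0,"dy":0,"dz":0,"ax":0,"ay":0,"az":0,"hand":20}]'

```text
time: 11.9
tool_pos: [0.4638, -0.0646, 0.0992]
orientation: [179.6, 0.1, 134.2]
ft_force: [18.2, 23.9, 6.1]
grip_width: 0.0342
finger_force: 59.2
```

Request:
play_rows --motion '[{"dx":0,"dy":0.09,"dz":0,"ax":0,"ay":0,"az":0,"hand":20},{"dx":0,"dy":0,"dz":0,"ax":0,"ay":0,"az":0,"hand":20},{"dx":0,"dy":0,"dz":0,"ax":0,"ay":0,"az":0.3,"hand":20},{"dx":0,"dy":0,"dz":0,"ax":0,"ay":0,"az":0.6,"hand":20},{"dx":0,"dy":0,"dz":0,"ax":0,"ay":0,"az":0.6,"hand":20},{"dx":0,"dy":0,"dz":0,"ax":0,"ay":0,"az":0.5,"hand":20},{"dx":0,"dy":0,"dz":0,"ax":0,"ay":0,"az":0,"hand":20}]'

```text
time: 12.6
tool_pos: [0.4638, -0.0644, 0.0992]
orientation: [-180.0, 0.1, 122.1]
ft_force: [-11.7, -2.7, 22.2]
grip_width: 0.0336
finger_force: 61.1
```

Run:
```python
from h import *
F=[imaging.grab_frame('top')[0].astype(float) for i in range(4)]
o=r.observe(); print(o['time'],o['tool_pos'],o['orientation'],o['ft_force'],o['wrist_torque'],o['joint_positions'])
im=np.mean(F,0); np.save('im4.npy',im)
s,c=prof(im,(.4997,-.1459),(.6293,-.1591))
for a,b in list(zip(s,c))[::2]: print('%4d'%a,b.round().astype(int))
```

```text
12.8 [ 0.46380888 -0.06439669  0.09923906] [-1.79971283e+02  7.55224787e-02  1.22228864e+02] [-12.86656253  -3.65560379  23.31766202] [-0.49163119  2.51381326  0.04957873] [-1.72978388e+01  1.85951643e+00  1.07863628e+02 -7.53008838e-02
  7.02380609e+01 -4.95012478e+01]
 -16 [157 129  86]
 -12 [168 132  68]
  -8 [147 118  69]
  -4 [104  90  71]
   0 [82 77 72]
   4 [95 85 71]
   8 [139 113  71]
  12 [189 150  80]
  16 [212 176 108]
  20 [199 187 135]
  24 [164 182 134]
  28 [142 176 125]
  32 [140 175 123]
  36 [139 173 118]
  40 [138 171 113]
  44 [138 167 111]
  48 [134 160 109]
  52 [133 160 114]
  56 [151 173 135]
  60 [179 190 162]
  64 [193 197 171]
  68 [177 184 153]
  72 [149 162 124]
  76 [132 156 110]
  80 [135 167 116]
  84 [140 172 121]
  88 [137 170 115]
  92 [138 170 113]
  96 [155 176 122]
 100 [187 182 126]
 104 [216 182 111]
 108 [225 178  84]
 112 [228 178  73]
 116 [228 178  71]
 120 [228 178  71]
 124 [228 178  71]
 128 [228 178  78]
 132 [222 178 105]
 136 [209 179 143]
 140 [197 183 169]
 144 [196 185 177]
 148 [197 186 178]
```

Request:
play_rows --motion '[{"dx":0,"dy":-0.03,"dz":-0.06,"ax":0,"ay":0,"az":0,"hand":20},{"dx":0,"dy":0,"dz":0,"ax":0,"ay":0,"az":0.5,"hand":20},{"dx":0,"dy":0,"dz":0,"ax":0,"ay":0,"az":0.8,"hand":20},{"dx":0,"dy":0,"dz":0,"ax":0,"ay":0,"az":0.9,"hand":20},{"dx":0,"dy":0,"dz":-0.01,"ax":0,"ay":0,"az":0.9,"hand":20},{"dx":0,"dy":0,"dz":0,"ax":0,"ay":0,"az":0.9,"hand":20},{"dx":0,"dy":0,"dz":0,"ax":0,"ay":0,"az":0.7,"hand":20},{"dx":0,"dy":0,"dz":0,"ax":0,"ay":0,"az":0.3,"hand":20}]'

```text
time: 13.6
tool_pos: [0.4619, -0.0649, 0.1004]
orientation: [-179.9, 0.0, 92.1]
ft_force: [-9.1, -6.3, 2.5]
grip_width: 0.0332
finger_force: 67.4
```

Request:
play_rows --motion '[{"dx":0,"dy":-0.02,"dz":0,"ax":0,"ay":0,"az":0.8,"hand":20},{"dx":0,"dy":0,"dz":0,"ax":0,"ay":0,"az":0.9,"hand":20},{"dx":0,"dy":0,"dz":-0.01,"ax":0,"ay":0,"az":0.9,"hand":20},{"dx":0,"dy":0,"dz":0,"ax":0,"ay":0,"az":0.9,"hand":20},{"dx":0,"dy":0,"dz":0,"ax":0,"ay":0,"az":0.8,"hand":20},{"dx":0,"dy":0,"dz":-0.01,"ax":0,"ay":0,"az":0.7,"hand":20},{"dx":0,"dy":0,"dz":0,"ax":0,"ay":0,"az":0,"hand":20}]'

```text
time: 14.3
tool_pos: [0.4601, -0.0644, 0.1011]
orientation: [-179.7, 0.1, 62.1]
ft_force: [-20.1, -1.9, 9.7]
grip_width: 0.0334
finger_force: 68.4
```

```bash
cat >> h.py <<'E'
def bub(k=4,show=True):
    im=np.mean([imaging.grab_frame('top')[0].astype(float) for i in range(k)],0)
    s,c=prof(im,(.4997,-.1459),(.6293,-.1591))
    o=r.observe(); print(o['time'],o['tool_pos'].round(4),o['orientation'].round(1),o['ft_force'].round(1),o['joint_positions'].round(1))
    b=np.clip(c[:,0]-145,0,None)*(c[:,2]>128)*(s>26)*(s<96)
    print('bubble s', (b*s).sum()/max(b.sum(),1e-9))
    if show:
        for a,x in list(zip(s,c))[10:62:2]: print('%4d'%a,x.round().astype(int))
    return im
E
python3 - <<'E'
from h import *
for f in('im4.npy',):
    im=np.load(f); s,c=prof(im,(.4997,-.1459),(.6293,-.1591)); b=np.clip(c[:,0]-145,0,None)*(c[:,2]>128)*(s>26)*(s<96); print((b*s).sum()/b.sum())
bub()
E
```

```text
63.748233863248366
14.5 [ 0.4601 -0.0644  0.1011] [-1.797e+02  1.000e-01  6.220e+01] [-20.2  -2.1   9.6] [-1.74e+01  1.50e+00  1.08e+02 -1.00e-01  7.08e+01  1.03e+01]
bubble s 57.63193150777781
   4 [95 85 72]
   8 [137 112  72]
  12 [190 149  76]
  16 [219 177  99]
  20 [212 189 131]
  24 [178 186 140]
  28 [147 177 129]
  32 [140 174 122]
  36 [140 171 116]
  40 [138 169 110]
  44 [136 167 110]
  48 [142 163 117]
  52 [158 167 134]
  56 [172 178 151]
  60 [172 184 153]
  64 [157 178 137]
  68 [139 166 115]
  72 [129 155 103]
  76 [127 156 106]
  80 [135 166 116]
  84 [140 171 120]
  88 [136 168 115]
  92 [137 169 112]
  96 [155 176 122]
 100 [190 187 133]
 104 [219 189 122]
```

Request:
play_rows --motion '[{"dx":-0.03,"dy":-0.05,"dz":-0.02,"ax":0,"ay":0,"az":0.4,"hand":20},{"dx":0,"dy":0,"dz":0,"ax":0,"ay":0,"az":0.9,"hand":20},{"dx":0,"dy":0,"dz":-0.01,"ax":0,"ay":0,"az":0.9,"hand":20},{"dx":0,"dy":0,"dz":0,"ax":0,"ay":0,"az":0.9,"hand":20},{"dx":0,"dy":0,"dz":0,"ax":0,"ay":0,"az":0.9,"hand":20},{"dx":0,"dy":0,"dz":-0.01,"ax":0,"ay":0,"az":0.8,"hand":20},{"dx":0,"dy":0,"dz":0,"ax":0,"ay":0,"az":0.2,"hand":20}]'

```text
time: 15.2
tool_pos: [0.4585, -0.0631, 0.102]
orientation: [-179.7, 0.1, 32.0]
ft_force: [-6.2, 13.1, -4.6]
grip_width: 0.0338
finger_force: 66.9
```

Request:
play_rows --motion '[{"dx":0,"dy":-0.02,"dz":0,"ax":0,"ay":0,"az":0.7,"hand":20},{"dx":0,"dy":0,"dz":0,"ax":0,"ay":0,"az":0.9,"hand":20},{"dx":0,"dy":0,"dz":-0.01,"ax":0,"ay":0,"az":0.9,"hand":20},{"dx":0,"dy":0,"dz":0,"ax":0,"ay":0,"az":0.9,"hand":20},{"dx":0,"dy":0,"dz":0,"ax":0,"ay":0,"az":0.9,"hand":20},{"dx":0,"dy":0,"dz":-0.01,"ax":0,"ay":0,"az":0.7,"hand":20},{"dx":0,"dy":0,"dz":0,"ax":0,"ay":0,"az":0,"hand":20}]'

```text
time: 15.9
tool_pos: [0.4581, -0.0612, 0.1028]
orientation: [-179.7, 0.2, 2.1]
ft_force: [-4.9, 24.0, -3.8]
grip_width: 0.0334
finger_force: 67.2
```

Request:
play_rows --motion '[{"dx":0,"dy":0,"dz":0,"ax":0,"ay":0,"az":0,"hand":20},{"dx":0,"dy":0,"dz":0,"ax":0,"ay":0,"az":0,"hand":20},{"dx":0,"dy":0,"dz":0,"ax":0,"ay":0,"az":0,"hand":20},{"dx":0,"dy":0,"dz":0,"ax":0,"ay":0,"az":0,"hand":20}]'

```text
time: 16.3
tool_pos: [0.4582, -0.0613, 0.1028]
orientation: [-179.7, 0.2, 2.2]
ft_force: [-4.3, 23.4, -3.6]
grip_width: 0.0334
finger_force: 67.2
```

Run:
```python
from h import *
bub()
```

```text
16.5 [ 0.4582 -0.0613  0.1028] [-179.7    0.2    2.2] [-4.1 24.5 -4.3] [-17.4   1.1 108.2   0.3  71.   70.3]
bubble s 49.217394633791514
   4 [89 81 72]
   8 [117  98  71]
  12 [165 130  73]
  16 [202 161  90]
  20 [203 176 118]
  24 [175 177 131]
  28 [147 173 126]
  32 [139 171 120]
  36 [139 169 116]
  40 [146 169 118]
  44 [164 176 136]
  48 [178 183 153]
  52 [172 180 151]
  56 [151 171 133]
  60 [137 168 121]
  64 [137 168 118]
  68 [134 163 109]
  72 [128 153 102]
  76 [127 153 105]
  80 [134 164 114]
  84 [138 169 119]
  88 [134 166 113]
  92 [134 166 109]
  96 [148 172 115]
 100 [181 182 124]
 104 [216 186 116]
```

The unpressed bubble is at s = 49, so pressed it should sit at about 62, which is the mark. I'll release the knob and move to the pad, with the hand tilted back to keep the vial in view.

Request:
play_rows --motion '[{"dx":0,"dy":-0.07,"dz":0,"ax":0,"ay":0,"az":0,"hand":20},{"dx":0,"dy":0,"dz":0,"ax":0,"ay":0,"az":0,"hand":35},{"dx":0,"dy":0,"dz":0,"ax":0,"ay":0,"az":0,"hand":45},{"dx":0,"dy":0,"dz":0,"ax":0,"ay":0,"az":0,"hand":55},{"dx":0,"dy":0,"dz":0,"ax":0,"ay":0,"az":0,"hand":60},{"dx":0,"dy":0,"dz":-0.5,"ax":0,"ay":0,"az":0,"hand":60},{"dx":0,"dy":0,"dz":-0.8,"ax":0,"ay":0,"az":0,"hand":60},{"dx":0,"dy":0,"dz":-0.4,"ax":0,"ay":0,"az":0,"hand":60}]'

```text
time: 17.3
tool_pos: [0.4598, -0.0613, 0.1741]
orientation: [180.0, -0.1, 2.2]
ft_force: [0.2, 0.4, 0.0]
grip_width: 0.06
finger_force: 0.0
```

Request:
play_rows --motion '[{"dx":0.3,"dy":0.6,"dz":0,"ax":0,"ay":0,"az":0,"hand":30},{"dx":0.3,"dy":0.7,"dz":0,"ax":0,"ay":0,"az":0,"hand":0},{"dx":0.3,"dy":0.7,"dz":0,"ax":0,"ay":0,"az":0,"hand":0},{"dx":0,"dy":0,"dz":0,"ax":0,"ay":0,"az":0.7,"hand":0},{"dx":0,"dy":0,"dz":0,"ax":0,"ay":0,"az":0.7,"hand":0},{"dx":0,"dy":0,"dz":0,"ax":0,"ay":1,"az":0,"hand":0},{"dx":0,"dy":0,"dz":0,"ax":0,"ay":1,"az":0,"hand":0},{"dx":0,"dy":0,"dz":0,"ax":0,"ay":1,"az":0,"hand":0}]'

```text
time: 18.1
tool_pos: [0.4986, -0.1398, 0.1721]
orientation: [180.0, -18.3, -6.2]
ft_force: [0.2, 0.7, -0.3]
grip_width: -0.0002
finger_force: 0.0
```

Request:
play_rows --motion '[{"dx":0,"dy":0,"dz":0,"ax":0,"ay":1,"az":0,"hand":0},{"dx":0,"dy":0,"dz":0,"ax":0,"ay":1,"az":0,"hand":0},{"dx":0,"dy":0,"dz":0,"ax":0,"ay":0,"az":0,"hand":0},{"dx":0,"dy":0,"dz":0,"ax":0,"ay":0,"az":0,"hand":0}]'

```text
time: 18.5
tool_pos: [0.4982, -0.14, 0.1722]
orientation: [180.0, -29.9, -6.2]
ft_force: [0.6, 0.2, -0.6]
grip_width: -0.0
finger_force: 0.0
```

Run:
```python
from h import *
im=bub()
a=cv2.resize(im[170:250,265:345],(800,600),interpolation=cv2.INTER_CUBIC)
cv2.imwrite('pics/c5.png',np.clip(a,0,255).astype(np.uint8)[:,:,::-1])
```

```text
18.7 [ 0.4989 -0.1398  0.1719] [-180.   -29.9   -6.1] [ 0.4  0.6 -0.2] [-31.5 -12.7 117.   16.4  49.4  56.8]
bubble s 32.872747331079786
   4 [185 176 162]
   8 [181 172 159]
  12 [175 166 153]
  16 [168 160 148]
  20 [164 155 144]
  24 [163 155 143]
  28 [163 155 143]
  32 [159 151 140]
  36 [152 144 134]
  40 [150 142 131]
  44 [151 141 128]
  48 [153 144 125]
  52 [146 146 119]
  56 [135 154 115]
  60 [134 164 118]
  64 [137 168 118]
  68 [135 163 110]
  72 [128 153 101]
  76 [127 153 104]
  80 [134 163 115]
  84 [138 169 119]
  88 [134 166 113]
  92 [134 165 109]
  96 [148 172 115]
 100 [181 182 124]
 104 [215 186 117]
```

View pics/c5.png

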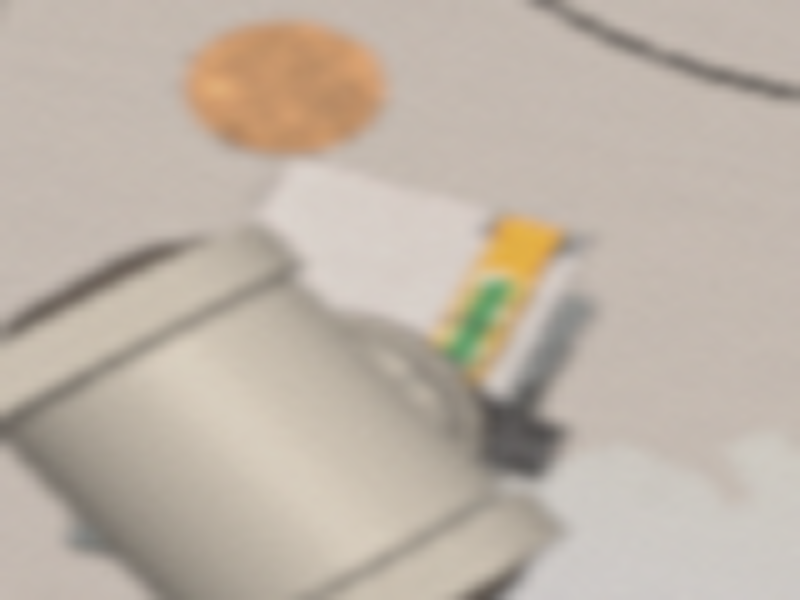

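The vial is only visible beyond its middle (crop (480,320)); the wrist hides the rest. I'll tilt back further and go down to just above the pad.

Request:
play_rows --motion '[{"dx":0,"dy":0,"dz":0,"ax":0,"ay":1,"az":0,"hand":0},{"dx":0,"dy":0,"dz":0,"ax":0,"ay":1,"az":0,"hand":0},{"dx":0,"dy":0,"dz":0,"ax":0,"ay":1,"az":0,"hand":0},{"dx":-0.35,"dy":0.06,"dz":0.24,"ax":0,"ay":0,"az":0,"hand":0},{"dx":-0.4,"dy":0.06,"dz":0.26,"ax":0,"ay":0,"az":0,"hand":0},{"dx":-0.3,"dy":0,"dz":0.2,"ax":0,"ay":0,"az":0,"hand":0},{"dx":0,"dy":0,"dz":0,"ax":0,"ay":0,"az":0,"hand":0},{"dx":0,"dy":0,"dz":0,"ax":0,"ay":0,"az":0,"hand":0}]'

```text
time: 19.5
tool_pos: [0.491, -0.1437, 0.1221]
orientation: [-179.9, -48.0, -6.2]
ft_force: [-0.7, -0.1, 0.5]
grip_width: 0.0
finger_force: 0.0
```

Run:
```python
from h import *
im=bub()
im2=imaging.grab_frame('scene')[0]
a=cv2.resize(im[190:250,275:335],(400,400),interpolation=cv2.INTER_CUBIC)
u,v=proj('scene',[.52,-.15,.09]).round().astype(int);print(u,v)
b=cv2.resize(im2[v-30:v+30,u-30:u+30].astype(float),(400,400),interpolation=cv2.INTER_CUBIC)
cv2.imwrite('pics/c6.png',np.clip(np.hstack([a,b]),0,255).astype(np.uint8)[:,:,::-1])
```

```text
19.7 [ 0.491  -0.1437  0.1225] [180.  -48.1  -6.1] [0.6 0.8 0. ] [-39.4 -15.4 133.2  53.6  30.4  16.9]
bubble s 49.18373484874038
   4 [98 96 94]
   8 [113 111 110]
  12 [122 119 117]
  16 [132 127 122]
  20 [143 144 127]
  24 [145 160 126]
  28 [141 171 123]
  32 [140 173 121]
  36 [141 170 117]
  40 [147 170 119]
  44 [165 177 137]
  48 [179 183 153]
  52 [173 180 150]
  56 [151 171 133]
  60 [139 169 123]
  64 [139 170 120]
  68 [136 164 111]
  72 [130 155 103]
  76 [127 153 105]
  80 [135 165 116]
  84 [139 171 121]
  88 [136 167 114]
  92 [136 167 111]
  96 [149 174 116]
 100 [182 183 125]
 104 [217 188 118]
312 206
```

View pics/c6.png

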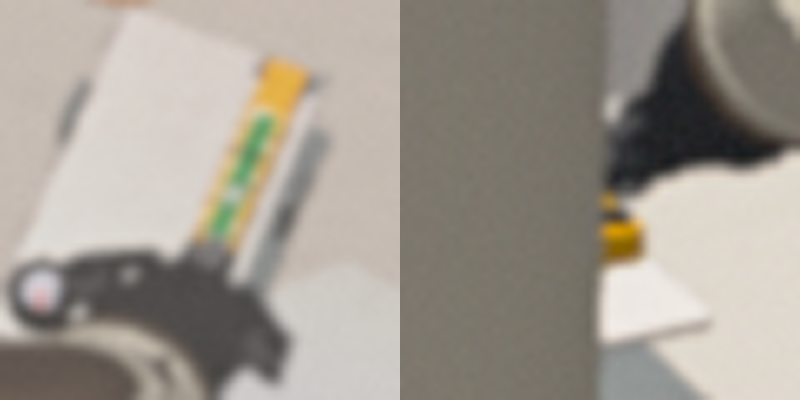

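The whole vial is in view, the bubble is at crop (235,192), and the fingertip is just above the pad. I'll lower it in small steps.

Request:
play_rows --motion '[{"dx":-0.04,"dy":0,"dz":0.03,"ax":0,"ay":0,"az":0,"hand":0},{"dx":-0.04,"dy":0,"dz":0.03,"ax":0,"ay":0,"az":0,"hand":0},{"dx":-0.04,"dy":0,"dz":0.04,"ax":0,"ay":0,"az":0,"hand":0},{"dx":0,"dy":0,"dz":0,"ax":0,"ay":0,"az":0,"hand":0}]'

```text
time: 20.15
tool_pos: [0.4902, -0.1435, 0.115]
orientation: [-180.0, -48.0, -6.2]
ft_force: [0.2, 0.3, -0.3]
grip_width: 0.0001
finger_force: 0.0
```

Request:
play_rows --motion '[{"dx":-0.04,"dy":0,"dz":0.035,"ax":0,"ay":0,"az":0,"hand":0},{"dx":0,"dy":0,"dz":0,"ax":0,"ay":0,"az":0,"hand":0},{"dx":0,"dy":0,"dz":0,"ax":0,"ay":0,"az":0,"hand":0}]'

```text
time: 20.45
tool_pos: [0.4903, -0.1437, 0.1134]
orientation: [-180.0, -48.0, -6.2]
ft_force: [0.4, 0.1, 0.9]
grip_width: -0.0002
finger_force: 0.4
```

Request:
play_rows --motion '[{"dx":-0.02,"dy":0,"dz":0.018,"ax":0,"ay":0,"az":0,"hand":0},{"dx":0,"dy":0,"dz":0,"ax":0,"ay":0,"az":0,"hand":0},{"dx":0,"dy":0,"dz":0,"ax":0,"ay":0,"az":0,"hand":0}]'

```text
time: 20.75
tool_pos: [0.4903, -0.1437, 0.1123]
orientation: [-180.0, -48.0, -6.2]
ft_force: [-0.6, -1.0, 1.1]
grip_width: 0.0001
finger_force: 0.8
```

Request:
play_rows --motion '[{"dx":-0.02,"dy":0,"dz":0.018,"ax":0,"ay":0,"az":0,"hand":0},{"dx":0,"dy":0,"dz":0,"ax":0,"ay":0,"az":0,"hand":0},{"dx":0,"dy":0,"dz":0,"ax":0,"ay":0,"az":0,"hand":0}]'

```text
time: 21.05
tool_pos: [0.4903, -0.1436, 0.1111]
orientation: [-180.0, -48.0, -6.2]
ft_force: [-0.3, -0.9, 2.0]
grip_width: -0.0
finger_force: 1.0
```

Request:
play_rows --motion '[{"dx":-0.02,"dy":0,"dz":0.018,"ax":0,"ay":0,"az":0,"hand":0},{"dx":0,"dy":0,"dz":0,"ax":0,"ay":0,"az":0,"hand":0},{"dx":0,"dy":0,"dz":0,"ax":0,"ay":0,"az":0,"hand":0}]'

```text
time: 21.35
tool_pos: [0.4903, -0.1436, 0.1101]
orientation: [-180.0, -48.0, -6.2]
ft_force: [-2.0, 0.4, 4.2]
grip_width: -0.0
finger_force: 1.9
```

Request:
play_rows --motion '[{"dx":-0.01,"dy":0,"dz":0.01,"ax":0,"ay":0,"az":0,"hand":0},{"dx":0,"dy":0,"dz":0,"ax":0,"ay":0,"az":0,"hand":0},{"dx":0,"dy":0,"dz":0,"ax":0,"ay":0,"az":0,"hand":0}]'

```text
time: 21.65
tool_pos: [0.4904, -0.1437, 0.1099]
orientation: [180.0, -48.0, -6.2]
ft_force: [-6.0, 1.7, 9.6]
grip_width: -0.0001
finger_force: 4.6
```

Request:
play_rows --motion '[{"dx":0.004,"dy":0,"dz":-0.004,"ax":0,"ay":0,"az":0,"hand":0},{"dx":0,"dy":0,"dz":0,"ax":0,"ay":0,"az":0,"hand":0},{"dx":0,"dy":0,"dz":0,"ax":0,"ay":0,"az":0,"hand":0},{"dx":0,"dy":0,"dz":0,"ax":0,"ay":0,"az":0,"hand":0},{"dx":0,"dy":0,"dz":0,"ax":0,"ay":0,"az":0,"hand":0},{"dx":0,"dy":0,"dz":0,"ax":0,"ay":0,"az":0,"hand":0},{"dx":0,"dy":0,"dz":0,"ax":0,"ay":0,"az":0,"hand":0},{"dx":0,"dy":0,"dz":0,"ax":0,"ay":0,"az":0,"hand":0}]'

```text
time: 22.45
tool_pos: [0.4904, -0.1437, 0.11]
orientation: [180.0, -48.0, -6.2]
ft_force: [-3.5, -0.2, 6.9]
grip_width: -0.0
finger_force: 3.3
```

Run:
```python
from h import *
im=bub(8,False); np.save('im7.npy',im)
s,c=prof(im,(.4997,-.1459),(.6293,-.1591),w=(-.002,0,.002))
for a,x in list(zip(s,c))[20:62]: print('%4d'%a,x.round().astype(int))
a=cv2.resize(im[198:238,290:330],(600,600),interpolation=cv2.INTER_CUBIC)
cv2.imwrite('pics/c7.png',np.clip(a,0,255).astype(np.uint8)[:,:,::-1])
```

```text
22.85 [ 0.4904 -0.1437  0.11  ] [180.  -48.   -6.2] [-3.3  0.7  6.4] [-39.5 -14.1 134.1  56.7  29.2  13.3]
bubble s 62.28539423530698
  24 [165 189 140]
  26 [149 183 130]
  28 [139 178 124]
  30 [133 174 120]
  32 [127 169 116]
  34 [127 168 116]
  36 [126 168 117]
  38 [129 169 118]
  40 [130 170 120]
  42 [131 169 119]
  44 [130 165 116]
  46 [129 160 112]
  48 [127 155 108]
  50 [129 154 109]
  52 [133 157 117]
  54 [142 164 127]
  56 [158 175 143]
  58 [172 185 157]
  60 [183 192 167]
  62 [190 196 174]
  64 [186 192 168]
  66 [178 187 158]
  68 [162 176 142]
  70 [147 166 125]
  72 [135 160 114]
  74 [129 157 108]
  76 [129 160 109]
  78 [129 164 111]
  80 [130 167 114]
  82 [127 167 115]
  84 [126 166 115]
  86 [126 166 115]
  88 [125 166 114]
  90 [128 168 117]
  92 [131 170 121]
  94 [141 174 125]
  96 [152 178 128]
  98 [171 182 131]
 100 [193 187 132]
 102 [211 189 126]
 104 [222 188 114]
 106 [227 186  99]
```

View pics/c7.png

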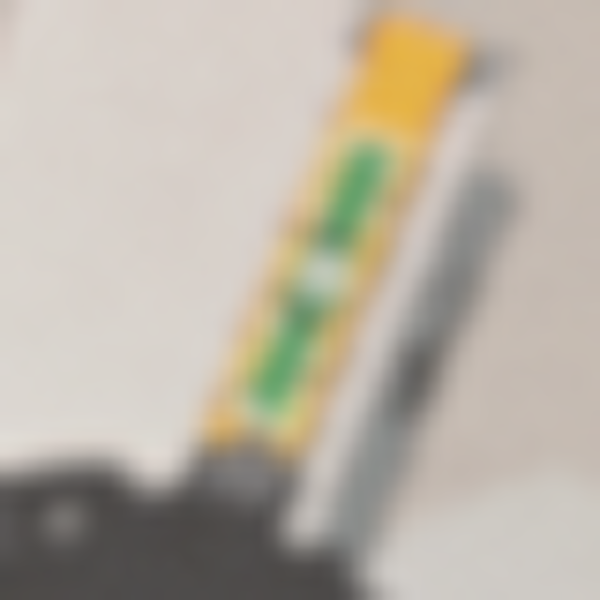

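The bubble at crop (325,270) sits symmetrically between the dark lines at about (300,300) and (340,235): its centre is at s = 62.3, the lines at about 49.5 and 74.5. The pad is held flat with about 6.5 N.

```bash
python3 -c "
from plant import ticket
print(ticket.finish_job())"
```

```text
the job is handed in; nothing more can be done
None
```

I handed the job in at about 23 s: the jug stands upright on the 116 mm cork mat, and the level is held flat at about 6.5 N with the bubble about 0.3 mm from the middle of its lines.

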